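# Vibration check on a seeder's vacuum blower

### The arm

A 6-joint arm with a two-finger parallel gripper is mounted at the origin on the work surface. World frame = base frame: x ahead of the robot, y to its left, z up, the work surface at z = 0. Lengths are in m, angles in rad, forces in N, time in s.
With the tool pointing down it reaches from about 0.35 to 0.775 m from the base axis. Payload 7.3 kg.
Tool frame: the origin (TCP) lies at the centre of the arm's flange, where the gripper is bolted on; the fingertips stand 178 mm ahead of it and the grasp point (between the pads) lies 159 mm ahead of it (tip_extent is the distance from the TCP to the fingertips, in m); z points along the fingers, y is the line along which they close (so a half turn about z gives the same grasp; the last joint's range is limited). The gripper opens to 92 mm and grips with 3 to 60 N. Pads are 19 mm wide; open, the fingers measure 130 mm over their backs; the gripper's body (75 mm by 190 mm) begins 47 mm behind the grasp point.
Start: joints at [-1.454, 0.342, 1.524, -0, 1.275, -0.146], TCP at [0.136, -0.507, 0.405] pointing down, gripper open.
Joint ranges: [-2.53, 2.53], [-0.77, 2.02], [0.04, 2.7], [-1, 4.14], [0.28, 2.66], [-3.11, 3.11]. Speed limits (rad/s): [2.57, 2.57, 3.14, 3.14, 3.14, 3.14].

### API

Orientations are given as [roll, pitch, yaw] about the fixed x, y, z axes, in that order (R = Rz(yaw) Ry(pitch) Rx(roll)).
In Python, from cell import * gives the robot as it stands.
- The arm moves only by the tool arm_command, never from a script. Its arguments are lists of equal length, an entry for each row: "xyz": the shift along the world's x, y, z in mm, a list of three; "spin": the turn about the world's z in degrees. In form: {"xyz": [[tx, ty, tz], ...], "spin": [spin, ...]}. A call has 1 to 20 rows; each row shifts and turns the commanded pose from where the row before left it; what a row does not reach is not made up. A row lasts 1/10 s, in which the tool goes at most 50 mm and 8.59 degrees, less where a joint would pass 70% of its speed; a pose out of reach is approached as far as the arm can. A call with a gripper value outside its range is refused whole. "jaw" is the opening, from -1 (shut) to 1 (fully open), set as the call begins (left out, the last holds). The fingers move at their own pace and stop on an object; "squeeze" is the grip in N (left out, the last holds). Time passes only in rows, so rows that do not move let the fingers close. It gives the time, the measured TCP pose, the force, the opening and the grip force at its end, in the units of the state.
- observe(): the state, without advancing time (a new reading comes with each control period).
- read_camera(name): name is "side" or "top"; returns a dict with "img" (400x640x3 uint8, red, green, blue), "depth" (400x640 float32, m along the optical axis (not along the pixel's ray), 0 where there is no reading), "fx", "fy", "cx", "cy" (pixels), "world_from_camera" (4x4, takes a point from camera to world coordinates). Camera axes: x right, y up, looking along -z (the intrinsics and any distortion apply to the point x, -y, -z); pixel columns grow to the right and rows downward; lengths in m; the calibration is good to about 2 mm. A picture is of the moment at which its call begins.
- hand_in(): hands the job in; it is judged then, once.
The state is a dict: "time": time; "qpos": joint angles; "qvel": joint speeds; "joint_efforts": joint torques, N m; "tool_pos": TCP position; "tool_rot": TCP orientation; "contact_force": force on the tool from outside, world axes, zero at the start; "torque": the same for the moment, N m; "opening": finger opening in m; "grip_force": force on a finger pad.
Only numpy, scipy, OpenCV 4.12 (cv2) and the standard library are available. Lean on these libraries where they do the work, as an engineer would, in place of code of your own. Each camera call takes 0.05 s, during which the arm holds its last target. There are 200 camera calls.

### The job

Check the drive-end bearing of the seeder's vacuum blower: first press the rubber-booted start button on the bench control box fully in and let it spring back, leaving the mushroom-headed stop button alone. Then take the vibration probe out of its stand and hold its tip on the middle of the round steel measuring pad next to the blower's big round casing (not the pad at the fan end), square to the slanting face of the pad and only lightly, so that the sprung tip is pushed in about half way. Finish while still holding the probe steadily there, with the other things on the bench left where they are.

Things in the scene. Friction and masses are not known exactly. Their poses are not given: they have to be found in the camera images.
- starter: grey control box fixed to the bench, 85 x 150 x 70 mm high, two operators on its lid; origin under its centre, z up. Start stands 37 mm to its +y side, stop 37 mm to its -y side
- start (a joint): travel of the start button in m: 0 out, 0.008 fully in (straight down); spring 3 N at first, about 7 N fully in, comes back by itself
- start_top (a point): centre of the top of the start button: narrow black rubber-booted plunger, 29 mm wide, standing 24 mm above the lid; top about 94 mm above the bench; moves down with it
- stop (a joint): travel of the stop button in m: 0 out, 0.005 in; spring 8 N at first
- stop_top (a point): centre of the top of the stop button: broad black mushroom head 40 mm wide, top about 96 mm above the bench, 74 mm from start
- stand: black probe stand fixed to the bench: foot 90 x 75 mm, upright tube 39 mm wide outside, 29 mm inside, rim 72 mm above the bench; origin under its centre
- probe: grey round probe, 150 mm long, 0.17 kg, upright in the stand, tip down. Origin at the end of the outstretched tip (14 mm above the bench in the stand), z along the probe to its top. From the origin: steel nose 26 to 58 mm, 25 wide; black collar 37 wide, 58 to 63 mm, resting on the stand's rim; grip 26 wide, 63 to 150 mm. Lift 60 mm straight up to clear the stand
- probe_tip (a joint): how far the sprung steel tip (8 mm wide) is pushed into the probe, in m: 0 out, 0.012 fully in; spring 1.6 N at first, 4 N at half way, 6.4 N fully in, after which it is rigid
- tip_point (a point): the end of the sprung tip, on the probe's axis; moves with the tip
- blower: vacuum blower fixed to the bench, 205 mm high: a round aluminium casing 200 mm across at its +y end (y 24 to 120 mm), a grey finned motor 108 mm across along y, axis 105 mm up, a black fan cowl at the -y end (to y -170 mm); terminal box on the +x shoulder, ports at +x. Origin on the bench under the motor axis
- pad_drive: the pad to measure on: bare steel disc 30 mm across with a small dark centre dot, on the motor's -x shoulder, 50 mm from the round casing's flat face. Origin at the centre of its face, z is the outward normal of the face (22 degrees from vertical, leaning to the blower's -x side), y along the motor axis towards the casing
- pad_fan: an identical disc at the fan end, 78 mm from the other; same axes; not the one wanted
- seed_cup: white open plastic seed cup, 72 wide, 80 high; bystander; origin about the middle of its underside
- seed_jar: clear seed jar with a metal lid, 56 wide, 75 high; bystander; origin about the middle of its underside
- screwdriver: screwdriver with a black handle, 160 long, lying on the bench; bystander; origin about the middle of its underside
- pot: black empty plant pot, 90 wide, 80 high; bystander; origin about the middle of its underside
- filter: spare paper filter ring, 80 wide, 70 high; bystander; origin about the middle of its underside
- spray: white spray bottle, 72 wide, 190 high; bystander; origin about the middle of its underside
There are look-alikes about, which are no part of the job. Leave any blue look-alike of the stand alone.

How it is judged:
On the way, in this order (a step that is already met when the one before it is completed fails the run):
1. the start button is pressed fully in (value of joint start above 0.007 m), for 0.1 s.
2. the start button has sprung back (value of joint start below 0.002 m), for 0.1 s.
3. the probe's tip is on the drive-end pad, square and sprung in (value of joint probe_tip between 0.002 and 0.01 m and distance between tip_point and pad_drive below 0.01 m and angle between the z axis of probe and the z axis of pad_drive, either way round below 0.175 rad and contact force between probe and pad_drive between 1.2 and 9 N), for 0.2 s.
At the end, for the whole second after the job is handed in: The fingers hold the probe, clear of its stand and still (under 20 mm/s); its tip is within 10 mm of the centre of the drive-end pad, the probe within 10 degrees of square to the pad's face, the tip pushed in 2 to 10 mm of its 12 and pressing with 1.2 to 9 N; the start button is back out (all of step 3 and contact force between the fingers and probe above 2 N and contact force between probe and stand below 0.1 N and linear speed of probe below 0.02 m/s and value of joint start below 0.002 m); the arm keeps its last pose, push and grip.
It fails at once if the stop button is pressed (over 2 mm) (value of joint stop above 0.002 m).
It fails at once if the probe is rammed against the blower (over 25 N) (contact force between probe and blower above 25 N).
It fails at once if a bystander is moved (over 40 mm) (distance of any of seed_cup, seed_jar, screwdriver, pot, filter, spray from where it was at the start of the episode above 0.04 m).
It also fails if it takes over 58 s, if anything falls off the work surface, if the arm or the gripper's body presses on something with over 40 N, if the wrist force passes 120 N, or if a joint passes its speed limit or range.

## Working session

There is one attempt and no reset: what is moved stays moved. The work goes in short steps, Python scripts to look and compute and a tool call to move; the robot and the scene stay as the last step left them, time stands still between calls to the robot, and variables do not carry over. Pictures are saved under pics/ and viewed, at most 10 in all, crops included, and the job is handed in when it is done.

Besides the shell and the picture viewer there is one more tool, called in YAML: its name, and indented under it one key for each argument. arm_command: Moves the arm, as the interface text tells. Its arguments: {"type":"object","properties":{"xyz":{"type":"array","items":{"type":"array","items":{"type":"number"}}},"spin":{"type":"array","items":{"type":"number"}},"jaw":{"type":"number"},"squeeze":{"type":"number"}},"required":["xyz","spin"]}

```bash
mkdir -p pics; ls
cat > h.py <<'E'
from cell import *
import numpy as np, cv2
def snap(n):
    c=read_camera(n); np.savez(f'{n}.npz',**{k:np.asarray(v) for k,v in c.items()}); return c
def load(n): return dict(np.load(f'{n}.npz'))
def pts(c):
    "world point per pixel from depth"
    v,u=np.mgrid[:400,:640]; d=c['depth']
    p=np.stack([(u-c['cx'])/c['fx']*d,-(v-c['cy'])/c['fy']*d,-d,np.ones_like(d)],-1)
    w=(p@c['world_from_camera'].T)[...,:3]; w[d==0]=np.nan; return w
def ray(c,u,v):
    T=c['world_from_camera']; d=T[:3,:3]@np.array([(u-c['cx'])/c['fx'],-(v-c['cy'])/c['fy'],-1]); return T[:3,3],d
def onz(c,u,v,z):
    o,d=ray(c,u,v); return o+d*(z-o[2])/d[2]
def proj(c,p):
    q=np.linalg.inv(c['world_from_camera'])@np.r_[p,1]; return c['cx']+c['fx']*q[0]/-q[2], c['cy']-c['fy']*q[1]/-q[2]
def save(c,f,r=None,s=1):
    im=cv2.cvtColor(c['img'].astype(np.uint8),cv2.COLOR_RGB2BGR)
    if r: im=im[r[1]:r[3],r[0]:r[2]]
    cv2.imwrite('pics/'+f,cv2.resize(im,None,fx=s,fy=s,interpolation=cv2.INTER_CUBIC))
E
python3 - <<'E'
from h import *
o=observe(); print({k:np.round(v,3) for k,v in o.items()})
for n in('top','side'):
    c=snap(n); save(c,n+'0.png',s=1.25); print(n,c['fx'],c['cx'],c['cy'],np.round(c['world_from_camera'],3).tolist(),[k for k in c], (c['depth']>0).mean())
E
```

```text
pics
{'time': np.float64(0.0), 'qpos': array([-1.454,  0.343,  1.525, -0.   ,  1.275, -0.146]), 'qvel': array([ 0.001, -0.   , -0.002,  0.001, -0.   , -0.002]), 'joint_efforts': array([ 1.0000e-03, -4.3125e+01, -2.4422e+01,  7.2000e-02,  5.6000e-02,
       -0.0000e+00]), 'tool_pos': array([ 0.136, -0.507,  0.404]), 'tool_rot': array([-3.14 , -0.   ,  0.263]), 'contact_force': array([-0.408,  0.417,  1.24 ]), 'torque': array([ 0.04 ,  0.038, -0.004]), 'grip_force': np.float64(0.0), 'opening': np.float64(0.092)}
top 372.4262658096758 316.4926249731268 195.36508651072268 [[0.027, 0.979, -0.201, 0.319], [-1.0, 0.026, -0.007, -0.003], [-0.001, 0.201, 0.98, 1.024], [0.0, 0.0, 0.0, 1.0]] ['img', 'depth', 'fx', 'fy', 'cx', 'cy', 'world_from_camera'] 0.99596484375
side 516.7838649954542 315.53685063246866 206.78992226574715 [[-0.759, 0.475, -0.445, -0.187], [-0.65, -0.542, 0.532, 0.827], [0.012, 0.694, 0.72, 1.201], [0.0, 0.0, 0.0, 1.0]] ['img', 'depth', 'fx', 'fy', 'cx', 'cy', 'world_from_camera'] 0.9910078125
```

View pics/top0.png

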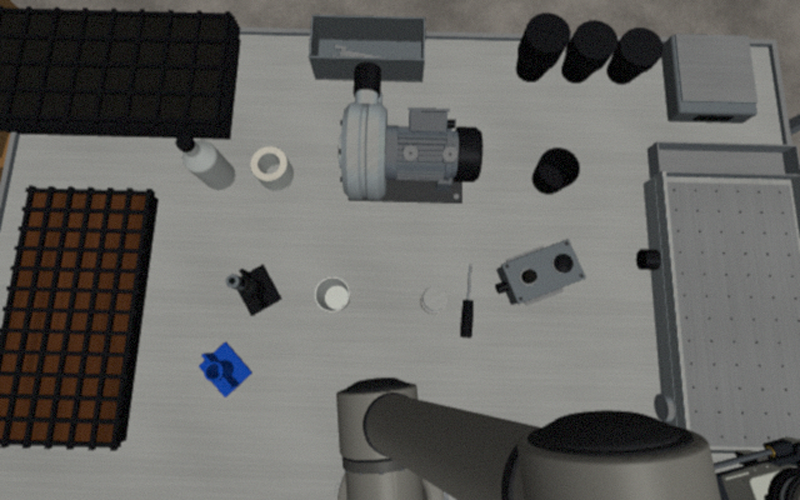

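View pics/side0.png

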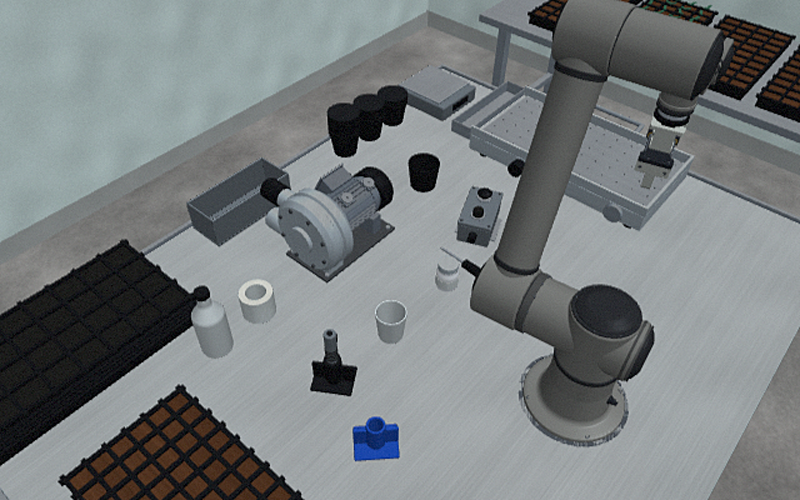

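Top view (800x500 scale): start/stop operators at about (530,277)/(564,263), drive pad at (410,153), fan pad at (447,153), probe top at (234,282) in the black stand at (255,290); a blue decoy at (225,370). Now measuring.

Run:
```python
from h import *
t=load('top');s=load('side');W=pts(t);V=pts(s)
a=lambda *p:[np.round(W[int(y/1.25),int(x/1.25)],4).tolist() for x,y in p]
print('start,stop',a((530,277),(564,263)),'pads',a((410,153),(447,153)),'probe',a((234,282)))
# buttons: dark points at height>0.085
g=t['img'].max(-1)
m=((W[...,2]>0.083)&(W[...,2]<0.11)&(g<70)).astype(np.uint8); m[:,:int(480/1.25)]=0; m[:180]=0;m[240:]=0;m[:,480:]=0
n,l,st,ce=cv2.connectedComponentsWithStats(m)
for i in range(1,n):
    if st[i,4]>15: P=W[l==i]; print('btn',st[i],ce[i],np.median(P,0).round(4),np.ptp(P,0).round(3))
# box lid edges
m=((abs(W[...,2]-.07)<.006)&(W[...,1]<-.2)&(W[...,1]>-.55)&(W[...,0]>.25)&(W[...,0]<.5)).astype(np.uint8)
cv2.imwrite('/tmp/m.png',m*255)
cn=max(cv2.findContours(m,0,2)[0],key=cv2.contourArea); P=np.array([onz(t,*p[0],.07)[:2] for p in cn]).astype(np.float32)
print('lid',cv2.minAreaRect(P))
# probe in both views: grey points above 0.09 near stand
for n,c,X in(('top',t,W),('side',s,V)):
    k=(X[...,0]>.2)&(X[...,0]<.5)&(X[...,1]>.25)&(X[...,1]<.48)&(X[...,2]>.082)&(X[...,2]<.2)
    P=X[k];print(n,'probe pts',len(P),P.min(0).round(3),P.max(0).round(3))
    k2=k&(X[...,2]>.155); print(' top',np.median(X[k2],0).round(4),np.ptp(X[k2],0).round(3))
    for z in(.09,.11,.13,.15): q=X[k&(abs(X[...,2]-z)<.008)]; print('  ',z,len(q),np.mean(q,0).round(4),q.min(0).round(3),q.max(0).round(3))
    save(c,n+'_pad.png',(300,90,400,150) if n=='top' else (240,120,330,190),8)
```

```text
start,stop [[0.4505, -0.2674, 0.0959], [0.4803, -0.3363, 0.096]] pads [[0.6793, -0.0201, 0.1646], [0.682, -0.0914, 0.1625]] probe [[0.4164, 0.3004, 0.1673]]
btn [443 203  16  15 184] [450.27717391 210.23369565] [ 0.4802 -0.3351  0.0932] [0.037 0.038 0.015]
btn [418 216  12  11  97] [423.26804124 220.49484536] [ 0.453  -0.2658  0.0932] [0.025 0.026 0.014]
lid ((0.46611276268959045, -0.30156832933425903), (0.08860562741756439, 0.15432658791542053), 21.998546600341797)
top probe pts 212 [0.405 0.291 0.086] [0.43  0.316 0.169]
 top [0.417  0.3032 0.1641] [0.024 0.024 0.014]
   0.09 18 [0.415  0.2951 0.0912] [0.405 0.292 0.086] [0.428 0.302 0.097]
   0.11 24 [0.4162 0.2957 0.1096] [0.405 0.292 0.102] [0.43  0.307 0.117]
   0.13 24 [0.4144 0.296  0.1315] [0.406 0.292 0.124] [0.43  0.305 0.138]
   0.15 30 [0.4159 0.2944 0.1507] [0.406 0.291 0.143] [0.428 0.301 0.158]
side probe pts 264 [0.401 0.291 0.082] [0.428 0.319 0.169]
 top [0.4143 0.3066 0.1651] [0.024 0.026 0.014]
   0.09 38 [0.4092 0.3103 0.0896] [0.402 0.295 0.082] [0.421 0.318 0.098]
   0.11 37 [0.4093 0.3111 0.1094] [0.402 0.299 0.103] [0.422 0.318 0.118]
   0.13 43 [0.4091 0.3089 0.1293] [0.401 0.292 0.122] [0.419 0.319 0.137]
   0.15 39 [0.4098 0.3096 0.1503] [0.404 0.291 0.143] [0.421 0.319 0.157]
```

View pics/top_pad.png

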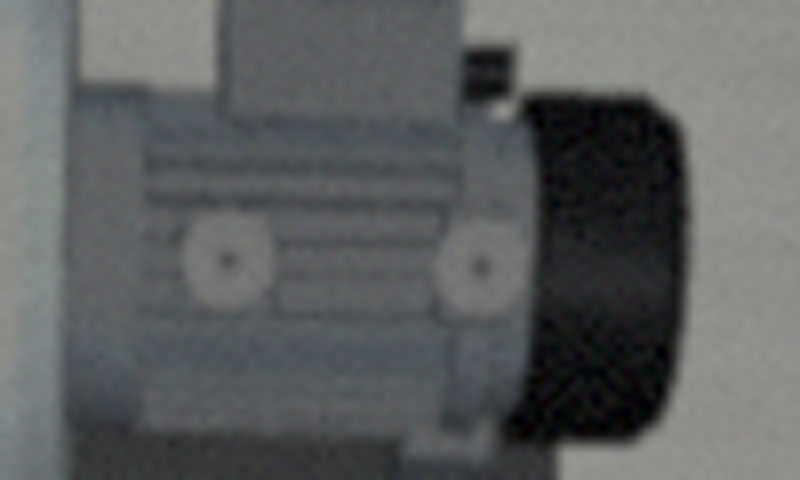

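View pics/side_pad.png

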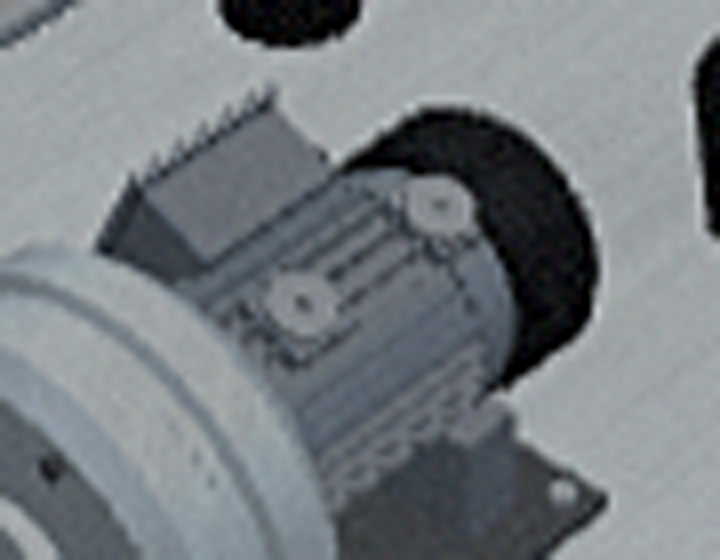

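Pad dots: top view raw pixels drive (328.4,122.5), fan (360,123.4). Side view drive (278,157.9), fan (294.75,145.75). Start is the narrower one, at (0.453,-0.266).

Run:
```python
from h import *
t=load('top');s=load('side');W=pts(t);V=pts(s)
def tri(a,b):
    o1,d1=ray(t,*a);o2,d2=ray(s,*b);A=np.c_[d1,-d2];k=np.linalg.lstsq(A,o2-o1,rcond=None)[0]
    p,q=o1+k[0]*d1,o2+k[1]*d2;return (p+q)/2,np.linalg.norm(p-q)
D,e=tri((328.4-.5,122.5-.5),(278-.5,157.9-.5));F,f=tri((359.5,122.9),(294.25,145.25))
print('drive',D,e,'fan',F,f,np.linalg.norm(D-F)); v=D-F; print('yaw deg',np.degrees(np.arctan2(-v[0],v[1])))
for c,X,p in((t,W,D),(s,V,D)):
    k=(np.linalg.norm(X-p,axis=-1)<.011); P=X[k]; m=P.mean(0); n=np.linalg.svd(P-m)[2][2]; n*=np.sign(n[2]); print('depth pad',len(P),m.round(4),n.round(3),'tilt',np.degrees(np.arccos(n[2])))
# button top triangulation by depth
P=W[220,423];print(P, 'start ray@.094',onz(t,423.3,219.5,.094),'stop@.096',onz(t,450.3,210,.096))
# motor edges yaw: casing face from top depth
```

```text
drive [ 0.67712632 -0.02035446  0.16649157] 0.0027401090101746364 fan [ 0.67733872 -0.09747052  0.16643204] 0.0017390628815235104 0.07711637338559793
yaw deg 0.15780974939232606
depth pad 56 [ 0.6775 -0.0205  0.1644] [-0.382 -0.004  0.924] tilt 22.43775557204636
depth pad 32 [ 0.6783 -0.02    0.1655] [-0.455  0.054  0.889] tilt 27.28712218470658
[ 0.45299131 -0.26504232  0.09573688] start ray@.094 [ 0.4545302  -0.26632539  0.094     ] stop@.096 [ 0.48021046 -0.33451183  0.096     ]
```

arm_command:
  xyz:
    - [45,35,0]
    - [45,35,0]
    - [45,35,0]
    - [45,35,0]
    - [45,35,-20]
    - [45,35,-30]
    - [47,31,-30]
    - [0,0,-20]
    - [0,0,-10]
    - [0,0,0]
  spin: [0,0,0,0,0,0,0,0,0,0]
  jaw: -1

```text
time: 1.1
tool_pos: [0.4028, -0.3037, 0.31]
tool_rot: [-3.139, 0.002, 0.263]
contact_force: [-0.3, -0.0, 0.2]
opening: 0.0164
grip_force: 0.0
```

arm_command:
  xyz:
    - [25,18,0]
    - [25,19,0]
    - [0,0,-10]
    - [0,0,-10]
    - [0,0,-10]
    - [0,0,0]
    - [0,0,0]
  spin: [0,0,0,0,0,0,0]

```text
time: 1.8
tool_pos: [0.4527, -0.2674, 0.2812]
tool_rot: [-3.141, 0.001, 0.261]
contact_force: [-0.9, -0.4, 0.5]
opening: 0.0002
grip_force: 0.0
```

arm_command:
  xyz:
    - [0,0,-5]
    - [0,0,-4]
    - [0,0,-3]
    - [0,0,-3]
    - [0,0,0]
  spin: [0,0,0,0,0]

```text
time: 2.3
tool_pos: [0.4533, -0.2669, 0.2665]
tool_rot: [3.141, 0.0, 0.263]
contact_force: [-2.1, -1.3, 5.7]
opening: 0.0003
grip_force: 2.8
```

arm_command:
  xyz:
    - [0,0,-2]
    - [0,0,-1]
    - [0,0,-1]
    - [0,0,0]
  spin: [0,0,0,0]

```text
time: 2.7
tool_pos: [0.4533, -0.2669, 0.2641]
tool_rot: [3.14, -0.0, 0.263]
contact_force: [-5.6, 1.1, 16.6]
opening: 0.0002
grip_force: 8.2
```

arm_command:
  xyz:
    - [0,0,0]
    - [0,0,30]
    - [0,0,40]
    - [0,0,40]
    - [0,0,40]
    - [-3,45,0]
    - [-3,45,0]
    - [-3,45,0]
    - [-3,45,0]
    - [-3,45,0]
    - [-3,45,0]
    - [-3,45,0]
    - [-3,45,0]
    - [-3,45,0]
    - [-3,45,0]
    - [-3,45,0]
    - [-2,45,0]
    - [-2,32,0]
    - [0,0,0]
    - [0,0,0]
  spin: [0,0,0,0,0,-3,-3,-3,-3,-3,0,0,0,0,0,0,0,0,0,0]
  jaw: 1

```text
time: 4.7
tool_pos: [0.4159, 0.3056, 0.4118]
tool_rot: [3.141, 0.001, 0.003]
contact_force: [0.3, -0.2, -0.7]
opening: 0.0916
grip_force: 0.0
```

Run:
```python
from h import *
o=observe();print(o['tool_pos'],o['tool_rot'],o['qpos'].round(2))
s=snap('side');save(s,'side1.png',(200,150,400,300),4)
```

```text
[0.41592167 0.30561543 0.41180115] [3.14064470e+00 1.07493014e-03 2.92836694e-03] [ 0.49  0.32  1.54 -0.    1.29  2.05]
```

View pics/side1.png

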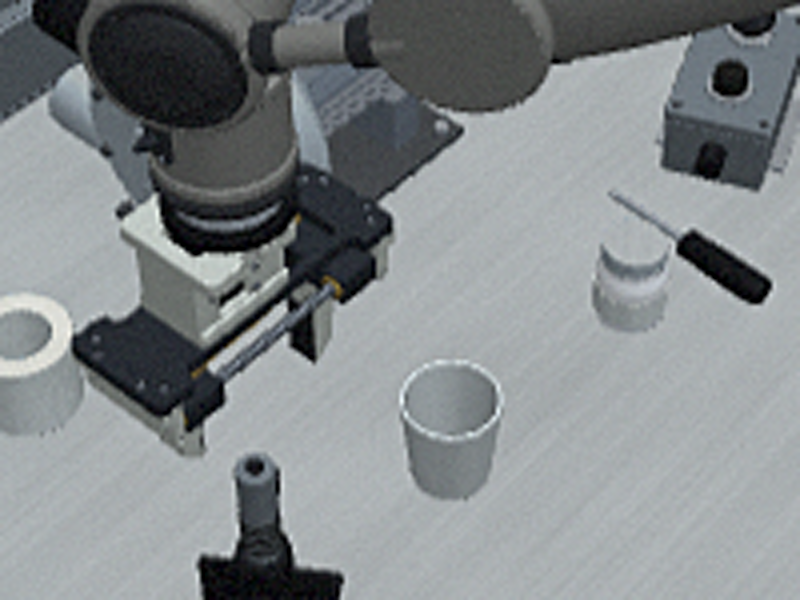

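The open gripper stands above the probe (probe top at crop (256,465)), closing along y; start button is back out.

arm_command:
  xyz:
    - [0,0,-40]
    - [0,0,-40]
    - [0,0,-24]
    - [0,0,-15]
    - [0,0,-5]
    - [0,0,0]
  spin: [0,0,0,0,0,0]

```text
time: 5.35
tool_pos: [0.4166, 0.3043, 0.2882]
tool_rot: [3.141, 0.001, -0.001]
contact_force: [0.1, -0.6, 0.4]
opening: 0.0916
grip_force: 0.0
```

arm_command:
  xyz:
    - [0,0,0]
    - [0,0,0]
    - [0,0,0]
    - [0,0,0]
    - [0,0,0]
    - [0,0,0]
    - [0,0,0]
    - [0,0,0]
    - [0,0,0]
  spin: [0,0,0,0,0,0,0,0,0]
  jaw: -1
  squeeze: 12

```text
time: 6.25
tool_pos: [0.4163, 0.3052, 0.2883]
tool_rot: [3.141, 0.0, 0.001]
contact_force: [-0.6, 0.4, -1.4]
opening: 0.0251
grip_force: 12.0
```

arm_command:
  xyz:
    - [0,0,10]
    - [0,0,10]
    - [0,0,5]
    - [0,0,0]
    - [-4,0,0]
    - [-4,0,0]
    - [-4,0,0]
    - [-4,0,0]
    - [0,0,0]
  spin: [0,0,0,0,0,0,0,0,0]

```text
time: 7.15
tool_pos: [0.3999, 0.3052, 0.3135]
tool_rot: [3.141, -0.0, 0.001]
contact_force: [1.7, -0.9, 0.4]
opening: 0.0258
grip_force: 12.0
```

Small force (1.7 N) as the probe pivots. Continue.

arm_command:
  xyz:
    - [-4,0,0]
    - [-4,0,0]
    - [-4,0,0]
    - [-4,0,0]
    - [-3,0,0]
    - [0,0,0]
  spin: [0,0,0,0,0,0]

```text
time: 7.75
tool_pos: [0.3807, 0.3053, 0.3134]
tool_rot: [3.141, 0.001, 0.001]
contact_force: [1.6, -1.0, 0.4]
opening: 0.0259
grip_force: 12.0
```

Run:
```python
from h import *
s=snap('side');save(s,'side2.png',(190,190,350,310),5)
```

```text
(no output)
```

View pics/side2.png

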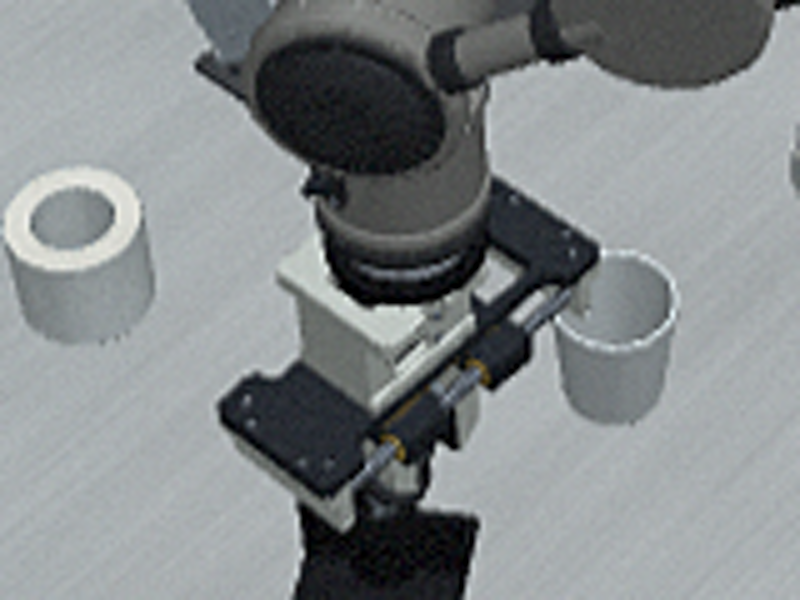

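The gripper hides most of the probe. Raise it out and measure the tilt in free air.

arm_command:
  xyz:
    - [0,0,10]
    - [0,0,20]
    - [0,0,30]
    - [0,0,40]
    - [0,0,40]
    - [0,0,20]
    - [0,0,0]
    - [0,0,0]
  spin: [0,0,0,0,0,0,0,0]
  squeeze: 35

```text
time: 8.6
tool_pos: [0.3809, 0.3051, 0.4728]
tool_rot: [3.141, 0.001, 0.001]
contact_force: [-0.5, -0.5, -1.9]
opening: 0.0252
grip_force: 35.0
```

Run:
```python
from h import *
o=observe();g=o['tool_pos'];G=g-[0,0,.159];print(g,o['tool_rot'],o['contact_force'])
s=snap('side');print(proj(s,G),proj(s,G+[.043,0,-.107]),proj(s,G-[0,0,.115]))
u,v=map(int,proj(s,G+[.02,0,-.05])); save(s,'side3.png',(u-50,v-40,u+50,v+60),6); print('crop',u-50,v-40)
V=pts(s);k=(np.abs(V-(G+[.02,0,-.07]))<[.05,.03,.055]).all(-1)
P=V[k];print(len(P))
for z in np.arange(-.12,-.015,.01):
    q=P[abs(P[:,2]-G[2]-z)<.005]
    if len(q):print(round(z,3),len(q),((q.min(0)+q.max(0))/2-G).round(4),np.ptp(q,0).round(3))
```

```text
[0.38089111 0.30509646 0.47281873] [3.14116423e+00 1.20068743e-03 1.03851465e-03] [-0.45542066 -0.47297211 -1.94712197]
(np.float64(270.21600057528514), np.float64(234.67098120787404)) (np.float64(259.8182088769395), np.float64(254.51618009826092)) (np.float64(272.65849008308226), np.float64(265.7354346055383))
crop 215 204
129
-0.11 2 [ 0.0362  0.001  -0.1062] [0.001 0.003 0.002]
-0.1 6 [ 0.0353  0.0013 -0.0991] [0.006 0.004 0.006]
-0.09 2 [ 0.0324  0.0018 -0.0927] [0.006 0.001 0.   ]
-0.08 2 [ 0.0188  0.0057 -0.0759] [0.001 0.002 0.001]
-0.07 14 [ 0.0225  0.0081 -0.0695] [0.018 0.012 0.008]
-0.06 8 [ 0.0123  0.002  -0.0586] [0.016 0.025 0.007]
-0.05 63 [ 0.0177  0.0027 -0.0503] [0.032 0.034 0.009]
-0.04 16 [ 0.0183  0.0042 -0.0402] [0.028 0.024 0.009]
-0.03 4 [ 0.0088  0.0064 -0.03  ] [0.019 0.015 0.01 ]
-0.02 12 [-0.0057 -0.0019 -0.0195] [0.013 0.034 0.008]
```

View pics/side3.png

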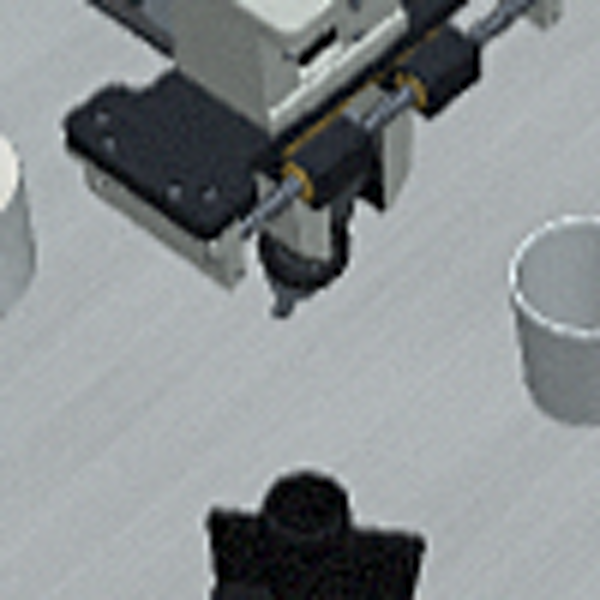

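The probe leans with its tip (crop (281,316)) towards +x, about 20.5° by depth, straight in y — within the 10° band of the 22° wanted. Carry it to ~60 mm out along the pad normal.

arm_command:
  xyz:
    - [0,-25,10]
    - [0,-40,10]
    - [0,-45,0]
    - [0,-45,0]
    - [0,-45,0]
    - [0,-45,0]
    - [0,-45,0]
    - [10,-25,0]
    - [30,-10,0]
    - [40,0,0]
    - [40,0,0]
    - [40,0,0]
    - [40,0,0]
    - [25,0,0]
    - [11,0,-10]
    - [0,0,0]
    - [0,0,0]
    - [0,0,0]
  spin: [0,0,0,0,0,0,0,0,0,0,0,0,0,0,0,0,0,0]

```text
time: 10.45
tool_pos: [0.6163, -0.0197, 0.4837]
tool_rot: [3.141, 0.0, 0.001]
contact_force: [0.8, 0.5, -1.2]
opening: 0.0253
grip_force: 35.0
```

Run:
```python
from h import *
o=observe();g=o['tool_pos'];G=g-[0,0,.159];print(g,o['tool_rot'],o['contact_force'])
D=np.array([.6775,-.0203,.165])
for n in('side','top'):
    s=snap(n);V=pts(s);print(n,'tip pred',proj(s,G+[.0403,0,-.1077]),'dot',proj(s,D))
    k=(np.abs(V-(G+[.03,0,-.085]))<[.03,.02,.03]).all(-1);P=V[k];print(len(P))
    for z in np.arange(-.12,-.06,.01):
        q=P[abs(P[:,2]-G[2]-z)<.005]
        if len(q):print(round(z,3),len(q),((q.min(0)+q.max(0))/2-G).round(4),np.ptp(q,0).round(3))
s=load('side');u,v=map(int,proj(s,D)); save(s,'side4.png',(u-40,v-50,u+40,v+30),7); print('crop',u-40,v-50)
```

```text
[ 0.61632016 -0.01971282  0.48373024] [3.14147589e+00 3.55859195e-04 9.35196141e-04] [ 0.77944326  0.50286783 -1.24534142]
side tip pred (np.float64(281.2411750379341), np.float64(147.3286403575057)) dot (np.float64(277.00802360772855), np.float64(157.54449443424755))
45
-0.11 2 [ 0.0374  0.0018 -0.1057] [0.006 0.002 0.001]
-0.1 4 [ 0.0338  0.0033 -0.099 ] [0.002 0.006 0.007]
-0.09 5 [ 0.0318  0.0033 -0.0911] [0.005 0.002 0.007]
-0.08 7 [ 0.0245  0.0037 -0.0806] [0.014 0.011 0.009]
-0.07 15 [ 0.0207  0.0038 -0.0702] [0.018 0.018 0.009]
top tip pred (np.float64(328.3037590083487), np.float64(122.26726645962204)) dot (np.float64(328.09009031272143), np.float64(122.61527325363116))
0
crop 237 107
```

View pics/side4.png

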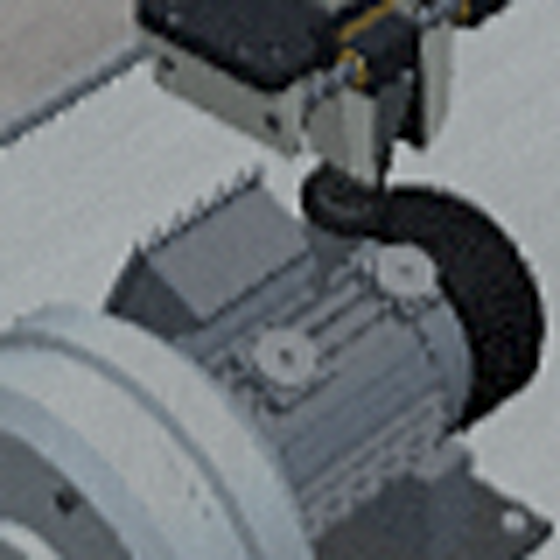

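Drive pad dot at crop (287,357), probe nose above it at about (315,225). Approach along the normal.

arm_command:
  xyz:
    - [5,0,-13]
    - [6,0,-15]
    - [5,0,-12]
    - [2,-1,-5]
    - [0,0,0]
    - [0,0,0]
    - [0,0,0]
  spin: [0,0,0,0,0,0,0]

```text
time: 11.25
tool_pos: [0.6353, -0.0208, 0.4391]
tool_rot: [3.141, -0.001, 0.001]
contact_force: [0.5, 0.3, -1.9]
opening: 0.025
grip_force: 35.0
```

Run:
```python
from h import *
o=observe();g=o['tool_pos'];print(g,o['contact_force'])
D=np.array([.6775,-.0203,.165])
s=snap('side');save(s,'side5.png',(247,117,327,177),10); print(proj(s,D),proj(s,g+[.0403,0,-.159-.1077]))
```

```text
[ 0.63528958 -0.02078019  0.43907749] [ 0.52710753  0.2569679  -1.88062986]
(np.float64(277.00802360772855), np.float64(157.54449443424755)) (np.float64(277.4699752292189), np.float64(155.89423132400395))
```

View pics/side5.png

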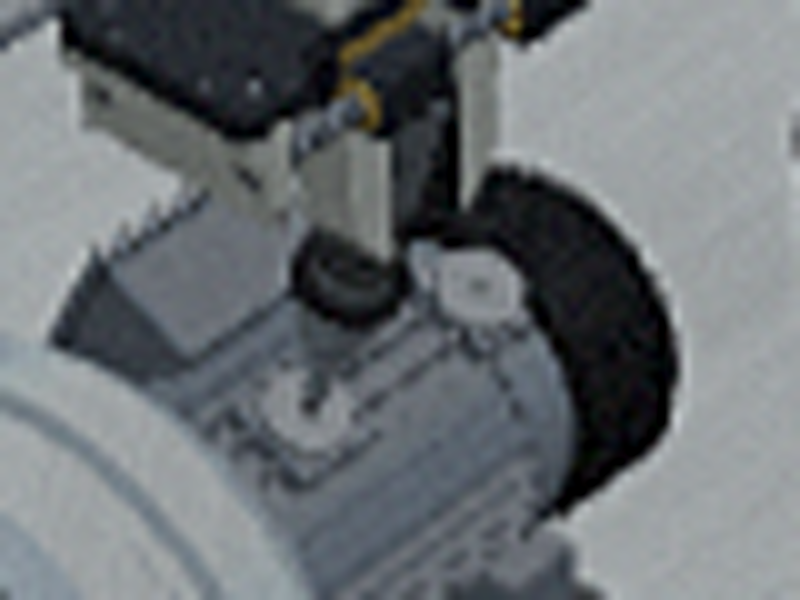

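The tip (about (315,395)) is right above the pad's centre (305,405). Press in gently, watching the force.

arm_command:
  xyz:
    - [1,0,-3]
    - [1,0,-2]
    - [1,0,-2]
    - [0,0,-2]
    - [0,0,0]
    - [0,0,0]
  spin: [0,0,0,0,0,0]

```text
time: 11.9
tool_pos: [0.6383, -0.0207, 0.4297]
tool_rot: [3.141, -0.001, 0.001]
contact_force: [-0.9, -0.3, 1.6]
opening: 0.0255
grip_force: 35.0
```

Run:
```python
from h import *
F=[];p=[]
for i in range(8):
    s=snap('side');o=observe();F.append(o['contact_force']);p.append(o['tool_pos'])
print(np.mean(F,0),np.std(F,0),np.mean(p,0))
save(s,'side6.png',(247,117,327,177),10)
```

```text
[-0.36982943  0.3677907   1.37699986] [0.44171947 0.36985935 0.72353206] [ 0.63829179 -0.02074118  0.42962123]
```

View pics/side6.png

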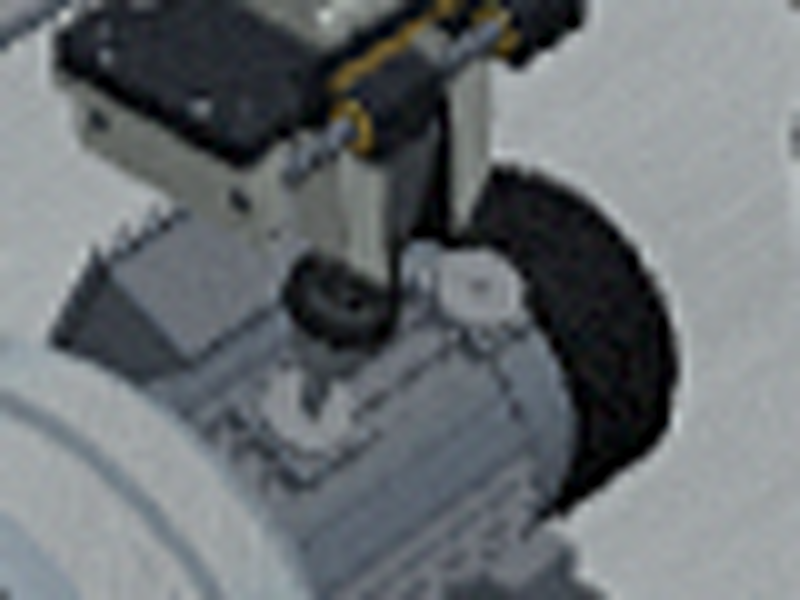

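arm_command:
  xyz:
    - [1,0,-2]
    - [0,0,0]
    - [0,0,0]
    - [0,0,0]
    - [0,0,0]
    - [0,0,0]
  spin: [0,0,0,0,0,0]

```text
time: 12.9
tool_pos: [0.6393, -0.0208, 0.4274]
tool_rot: [3.141, 0.0, 0.001]
contact_force: [-0.2, -0.2, 3.3]
opening: 0.0253
grip_force: 35.0
```

Run:
```python
from h import *
F=[];p=[]
for i in range(16):
    s=snap('side');o=observe();F.append(o['contact_force']);p.append(o['tool_pos'])
print(np.mean(F,0),np.mean(p,0),np.ptp(p,0),o['time'],o['grip_force'])
g=np.mean(p,0)
t=snap('top');a,b=load('side'),t
V=pts(s)
for z in (.18,.19,.2,.21,.22,.23):
    q=V[(np.abs(V-[.66,-.02,z])<[.05,.022,.005]).all(-1)]
    if len(q):print(z,len(q),((q.min(0)+q.max(0))/2).round(4),np.ptp(q,0).round(3))
```

```text
[-0.76874001 -0.01604978  2.57129598] [ 0.63927926 -0.02075649  0.42739001] [2.60884450e-05 5.17474260e-05 4.96286735e-05] 13.7 34.99987542629242
0.18 3 [ 0.6691 -0.0167  0.1797] [0.01  0.007 0.009]
0.19 8 [ 0.6629 -0.0154  0.1899] [0.01  0.007 0.008]
0.2 14 [ 0.6609 -0.0157  0.1998] [0.02  0.013 0.009]
0.21 12 [ 0.6552 -0.0157  0.2101] [0.027 0.016 0.009]
0.22 42 [ 0.6582 -0.0187  0.2197] [0.034 0.034 0.009]
0.23 23 [ 0.6592 -0.0161  0.2295] [0.034 0.02  0.009]
```

```bash
python3 -c "
from cell import *
print(hand_in())"
```

```text
the job is handed in; nothing more can be done
None
```

I pressed the start button fully in and it sprang back. The probe is now held steadily on the centre of the drive-end pad, about 2° off square and pressing with about 4.4 N (tip in roughly 4–7 mm). The job was handed in at 13.7 s; hand_in returned no verdict.

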